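Pack the wooden wedge away in the snap-lid tub

TASK

Put the wooden wedge into the open white storage tub. Then take the tub's lid off the sloping stand, set it on the tub and press it down until it is fully home and both end catches have snapped over it. Let go, and leave the roll of tape and the clamp where they are.

Things in the scene. Friction and masses are not known exactly. Their poses are not given: they have to be found in the camera images.
- tub: Open white plastic tub, fixed to the worktop: 130 mm along its x, 160 along its y, 60 high, walls and floor 4 mm (mouth 122 x 152). Origin: centre of its underside, z up. Outside the middle of each end (+y, -y) stands a grey spring catch, out to 90 mm from the centre; its rounded nose (8 mm thick, 38 long) lies 64.5 to 72.5 mm above the worktop and reaches 2.3 mm in over a seated lid's edge.
- tub_mouth (a point): Centre of the tub's mouth at rim height, 60 mm above the tub's origin; axes as the tub. A lid fully home lies on the rim with its origin here, its x and y along the tub's (either way round). Before that it stops on the catch noses, about 11 mm too high: some 10 to 20 N down at its grip pushes it past them, and the catches then spring in above it.
- catch_left (a joint): Spring catch at the tub's +y end: 0 = closed, up to 0.006 m when pushed outwards; springs back by itself with about 3.6 N (5 N when 2.3 mm open).
- catch_right (a joint): The same catch at the tub's -y end.
- lid: Loose white plastic lid, about 120 g: plate 125 mm along its x, 160 along its y, 6 thick. Origin: centre of the plate's underside, z out of its top. Below it a round-edged plug, 119 x 149, 16 deep, enters the tub's mouth with 1.5 mm play a side. On top a bar grip, 12 mm thick (x), 70 long (y), its top 36 mm above the origin. It starts on the stand, tilted 35 degrees, bar level, +x edge higher.
- lid_grip (a point): Point in the middle of the lid's bar grip, 30 mm above the lid's origin, 6 mm below the bar's top; axes as the lid.
- stand: Plywood stand fixed to the worktop, 170 mm wide (its y); its face, 140 mm long, rises 35 degrees towards its +x (away from the robot). A ledge along the low edge stands 26 mm above the face, 4 mm higher than the plate of the lid lying there: lift the lid square off the face to clear it. Origin: centre of its foot on the worktop, z up.
- wedge: Loose plain wooden wedge, 88 mm long, 29 mm wide with flat upright sides, 6 mm high at its thin end and 24 mm at its thick end, about 50 g. Origin: centre of its underside, z up. Its length does not run along its x axis but 20 degrees (0.35 rad) clockwise from it seen from above, thin end towards -x.
- tape: Bystander: loose roll of masking tape lying flat, 106 mm across, 25 mm high. Origin: centre of its underside.
- clamp: Bystander: loose G-clamp lying flat, 124 x 144 x 19 mm. Origin: centre of its underside.
There are look-alikes about, which are no part of the job. There is more than one size of the wedge; the job needs the larger.

How it is judged:
By the outcome, as a careful person would: the job done as asked, in the order asked, and still so for the second after the job is handed in, with the robot touching nothing.
It also fails if it takes over 64 s, if anything falls off the work surface, if the arm or the gripper's body presses on something with over 40 N, if the wrist force passes 120 N, or if a joint passes its speed limit or range.

ROBOT

A 6-joint arm with a two-finger parallel gripper is mounted at the origin on a cart in front of the work surface, level with it; the furniture and walls round the work are solid. World frame = base frame: x ahead of the robot, y to its left, z up, the work surface at z = 0. Lengths are in mm, angles in rad, forces in N, time in s.
With the tool pointing down it reaches from about 400 to 925 mm from the base axis. Payload 12.5 kg.
Tool frame: the origin (TCP) lies at the centre of the arm's flange, where the gripper is bolted on; the fingertips stand 190 mm ahead of it and the grasp point (between the pads) lies env.grip_point_offset ahead of it (env.grip_point_offset is the distance from the TCP to the grasp point, in mm); z points along the fingers, x is the direction in which the jaws open and shut, and the axes are right-handed (so a half turn about z gives the same grasp; the last joint's range is limited). The gripper opens to 95 mm and grips with 3 to 60 N. Pads are 20 mm wide; open, the fingers measure 119 mm over their backs; the gripper's body (75 mm by 180 mm) begins 59 mm behind the grasp point.
Start: joints at [1.037, 0.491, 1.559, -0, 1.092, -0.106], TCP at [259.271, 568.686, 404.761] pointing down, gripper open.
Joint ranges: [-3.1, 3.1], [-0.84, 2.19], [0.05, 2.79], [-1.13, 4.28], [0.06, 2.93], [-2.69, 2.69]. Speed limits (rad/s): [2.22, 2.22, 2.79, 3.14, 3.14, 3.14].

INTERFACE

Orientations are given as [roll, pitch, yaw] about the fixed x, y, z axes, in that order (R = Rz(yaw) Ry(pitch) Rx(roll)).
In Python, from cell import state, read_camera, camera_model, job_done, env gives the robot as it stands.
- The arm moves only by the tool arm_command, never from a script. Its argument "steps" is a list of rows, each a list of 6 numbers: the shift along the tool's x, y, z in cm, then the turn, a rotation vector about the tool's x, y, z in degrees. In form: [[dx, dy, dz, rx, ry, rz], ...]. A call has 1 to 12 rows; each row is the pose to reach, as a shift and turn from the pose commanded when the call began, along the tool's axes at that moment; what a row does not reach only later rows make up. A row lasts 1/12 s, in which the tool goes at most 41.7 mm and 7.16 degrees, less where a joint would pass 70% of its speed; a pose out of reach is approached as far as the arm can. A call with a gripper value outside its range is refused whole. "jaw" is the finger opening in cm, from 0 to 9.51, set as the call begins (left out, the last holds). The fingers move at their own pace and stop on an object; the grip force is fixed at half the most. Time passes only in rows, so rows that repeat a pose let the fingers close. It gives the time, the measured TCP pose, the force and the opening at its end, in the units of the state.
- state(): the state, without advancing time (a new reading comes with each control period).
- read_camera(name): name is "scene" or "top" or "wrist"; returns the picture (400x640x3 uint8, red, green, blue); there is no depth.
- camera_model(name): a dict with "K" (3x3 intrinsics, pixels), "xyz" and "rotation" of the camera in the world. Camera axes: x right, y up, looking along -z (the intrinsics and any distortion apply to the point x, -y, -z); pixel columns grow to the right and rows downward; lengths in mm; the calibration is good to about 2 mm. A picture is of the moment at which its call begins: read the wrist's pose just before it. camera_model takes no time and is no camera call; for the wrist camera it gives the pose at the moment of the call.
- job_done(): hands the job in, once; it reports no verdict.
The state is a dict: "t": time; "joints": joint angles; "qvel": joint speeds; "tau": joint torques, N m; "eef_pos": TCP position; "tcp_rot": TCP orientation; "ft_force": force on the tool from outside, world axes, zero at the start; "moment": the same for the moment, N m; "opening": opening from 0.0 (shut) to 1.0 (fully open).
Only numpy, scipy, OpenCV 4.12 (cv2) and the standard library are available. Lean on these libraries where they do the work, as an engineer would, in place of code of your own. Each camera call takes 0.05 s, during which the arm holds its last target. There are 200 camera calls.

## Working session

There is one attempt and no reset: what is moved stays moved. The work goes in short steps, Python scripts to look and compute and a tool call to move; the robot and the scene stay as the last step left them, time stands still between calls to the robot, and variables do not carry over. Pictures are saved under pics/ and viewed, about 8 in all and at most 12, crops included, and the job is handed in when it is done.

Besides the shell and the picture viewer there is one more tool, called after "Call:" as name([rows], argument=value, ...), one row to a line, values as JSON. arm_command: Moves the arm, as the interface text tells. Its arguments: {"type":"object","properties":{"steps":{"type":"array"},"jaw":{"type":"number"}},"required":["steps"]}

```bash
mkdir -p pics; ls; python3 - <<'E'
from cell import *
import cv2
print(state()); print(env.grip_point_offset)
for n in("scene","top"):
    m=camera_model(n); print(n,m)
    cv2.imwrite(f"pics/{n}0.png",read_camera(n)[:,:,::-1])
E
```

```text
pics
{'t': 0.0, 'joints': array([ 1.03740251e+00,  4.91565048e-01,  1.55942304e+00, -1.23009501e-06,
        1.09167167e+00, -1.05567772e-01]), 'qvel': array([ 5.91374782e-05, -2.32416097e-03,  7.36575640e-04,  5.08371051e-04,
        1.35226567e-03,  6.48995520e-04]), 'tau': array([ 1.29396176e-05, -6.12652731e+01, -2.58181858e+01,  6.93122554e-02,
        4.81949584e-02, -1.28670167e-04]), 'eef_pos': array([259.25871644, 568.66783962, 404.16731441]), 'tcp_rot': array([-3.14148130e+00,  1.06128148e-03,  1.14297091e+00]), 'ft_force': array([-0.42844743,  0.51635186,  0.51595194]), 'moment': array([-0.05694794, -0.03131328, -0.0413394 ]), 'opening': 1.0006792646917257}
171.3
scene {'K': array([[365.5953725 ,   0.        , 315.23635808],
       [  0.        , 365.5953725 , 205.12130692],
       [  0.        ,   0.        ,   1.        ]]), 'xyz': array([ -94.3426059 , -325.96765371,  668.60080955]), 'rotation': array([ 8.50583577e-01,  3.48342236e-04, -1.13220030e+00])}
top {'K': array([[397.9634764 ,   0.        , 322.24998708],
       [  0.        , 397.9634764 , 199.84589544],
       [  0.        ,   0.        ,   1.        ]]), 'xyz': array([435.62905   , -25.81933072, 982.110394  ]), 'rotation': array([ 0.07060654,  0.01454857, -1.59384704])}
```

View pics/top0.png

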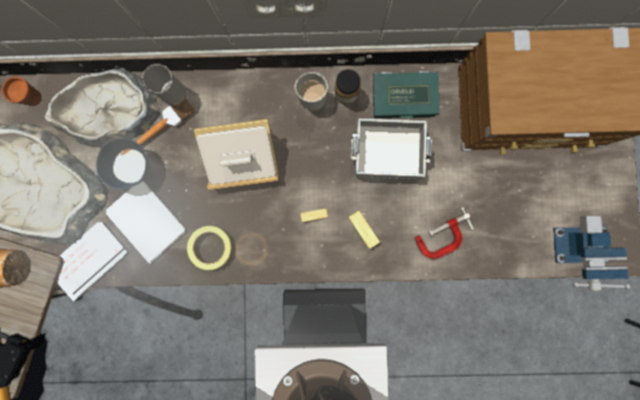

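View pics/scene0.png

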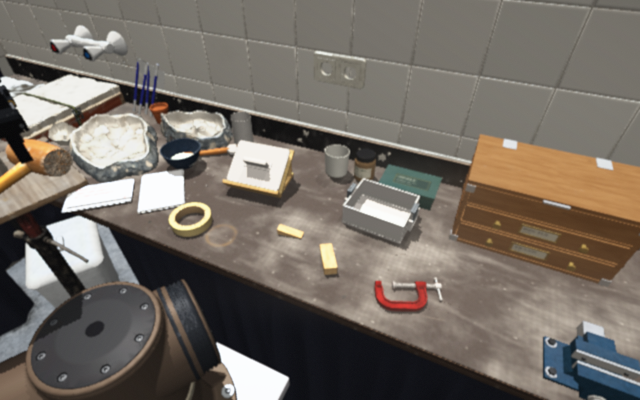

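The top view shows two wedges, at (314,215), about 26 px long, and at (365,230), about 40 px long. The larger one, (365,230), fits the 88 mm length. The tub is at (392,148), the lid on its stand at (238,155), the tape at (209,248) and the clamp at (442,237). I'll confirm this in an enlarged crop.

```bash
cat > h.py <<'E'
from cell import *
import cv2, numpy as np
from scipy.spatial.transform import Rotation as R
def cam(n):
    m=camera_model(n); return m["K"],m["xyz"],R.from_euler("xyz",m["rotation"]).as_matrix()
def back(c,uv,z):
    K,p,M=c; d=np.linalg.solve(K,[uv[0],uv[1],1.]); d=M@(d*[1,-1,-1]); return p+d*(z-p[2])/d[2]
def proj(c,X):
    K,p,M=c; d=(M.T@(np.atleast_2d(X)-p).T).T*[1,-1,-1]; q=d@K.T; return q[:,:2]/q[:,2:]
def tool():
    s=state(); return s["eef_pos"],R.from_euler("xyz",s["tcp_rot"])
def goal(pos,Rg,grip=True):
    "row (cm, deg) from the present pose to grasp point pos with tool rotation Rg"
    p,r=tool(); g=np.array(pos,float)
    if grip: g=g-Rg.apply([0,0,env.grip_point_offset])
    return np.round(np.r_[r.inv().apply(g-p)/10,(r.inv()*Rg).as_rotvec(degrees=True)],2)
E
python3 - <<'E'
from h import *
im=cv2.imread("pics/top0.png")
a=cv2.resize(im[105:265,290:450],None,fx=3.6,fy=3.6,interpolation=cv2.INTER_CUBIC)
cv2.imwrite("pics/crop1.png",a)
c=cam("top")
for n,uv,z in(("wedge",(365,230),15),("small",(314,215),10),("tub",(392,148),60),("bar",(236,158),110)):print(n,back(c,uv,z).round())
E
```

```text
wedge [ 429. -115.   15.]
small [468.   8.  10.]
tub [ 619. -180.   60.]
bar [595. 175. 110.]
```

View pics/crop1.png

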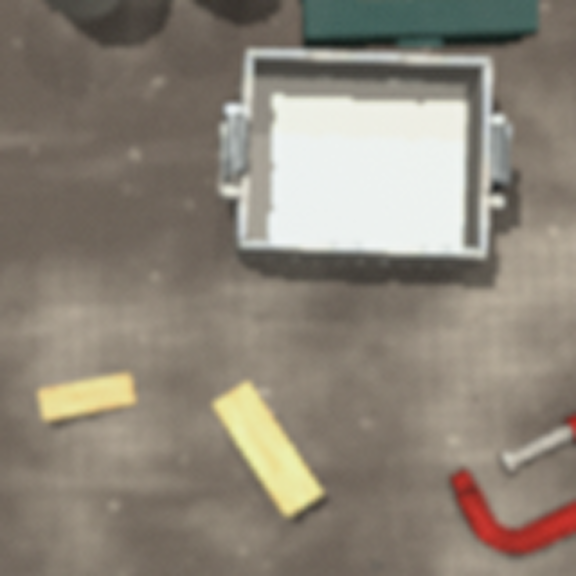

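The crop shows the larger wedge with corners at about (213,403), (247,381), (326,494) and (291,518). The tub rim corners are (245,50), (492,57), (487,257) and (238,248), with catches at the left and right.

```bash
python3 - <<'E'
from h import *
c=cam("top")
f=lambda u:(290+(u[0]+.5)/3.6-.5,105+(u[1]+.5)/3.6-.5)
W=[back(c,f(u),z)[:2] for u,z in(((213,403),15),((247,381),15),((326,494),15),((291,518),15))]
W=np.array(W);print(W.round(),[np.linalg.norm(W[i]-W[i-1]).round() for i in range(4)],W.mean(0))
d=W[2]+W[3]-W[0]-W[1];print("axis",np.degrees(np.arctan2(d[1],d[0])))
T=np.array([back(c,f(u),60)[:2] for u in((245,50),(492,57),(487,257),(238,248))])
print(T.round(),[np.linalg.norm(T[i]-T[i-1]).round() for i in range(4)],T.mean(0))
d=T[0]+T[3]-T[1]-T[2];print("tub y",np.degrees(np.arctan2(d[1],d[0])))
d=T[0]+T[1]-T[2]-T[3];print("tub x",np.degrees(np.arctan2(d[1],d[0])))
# above wedge, jaw axis across the wedge
d=W[2]+W[3]-W[0]-W[1];a=np.arctan2(d[1],d[0])
for yaw in(a+np.pi/2,a-np.pi/2):
    Rg=R.from_euler("xyz",[np.pi,0,yaw]); print(yaw,goal([*W.mean(0),150],Rg))
wc=camera_model("wrist");p,r=tool();print(wc["K"][0,0],r.inv().apply(wc["xyz"]-p),(r.inv()*R.from_euler("xyz",wc["rotation"])).as_matrix().round(2))
E
```

```text
[[ 462.  -77.]
 [ 476. -100.]
 [ 399. -151.]
 [ 384. -127.]] [np.float64(93.0), np.float64(27.0), np.float64(92.0), np.float64(28.0)] [ 430.42172884 -113.66245696]
axis -147.02416033171215
[[ 691. -102.]
 [ 682. -262.]
 [ 551. -254.]
 [ 561.  -93.]] [np.float64(131.0), np.float64(161.0), np.float64(131.0), np.float64(161.0)] [ 621.15210452 -177.83545734]
tub y 86.63534573960443
tub x -3.7223070672143805
-0.995259350973519 [-5.4970e+01  4.3880e+01  8.3400e+00  6.0000e-02  4.0000e-02  1.2251e+02]
-4.136852004563313 [-5.497e+01  4.388e+01  8.340e+00 -3.000e-02  5.000e-02 -5.749e+01]
305.31121765230927 [  0.66168171 -71.5332182   20.47883208] [[ 1.    0.   -0.  ]
 [ 0.   -0.97 -0.26]
 [-0.    0.26 -0.97]]
```

Call:
arm_command([
  [-20, 22, 0, 0, 0, 40],
  [-30, 30, 4, 0, 0, 60],
  [-40, 36, 6, 0, 0, 90],
  [-55, 43.9, 8.3, 0, 0, 122.5],
  [-55, 43.9, 8.3, 0, 0, 122.5],
  [-55, 43.9, 8.3, 0, 0, 122.5],
  [-55, 43.9, 8.3, 0, 0, 122.5],
  [-55, 43.9, 8.3, 0, 0, 122.5],
  [-55, 43.9, 8.3, 0, 0, 122.5],
  [-55, 43.9, 8.3, 0, 0, 122.5],
  [-55, 43.9, 8.3, 0, 0, 122.5],
  [-55, 43.9, 8.3, 0, 0, 122.5],
])

```text
t: 1.1
eef_pos: [384.2, 87.2, 348.0]
tcp_rot: [-3.141, -0.0, -0.363]
ft_force: [1.1, 0.1, 0.7]
opening: 0.996
```

```bash
python3 - <<'E'
from h import *
p,r=tool();print(p,r.as_euler("xyz"),state()["t"])
Rg=R.from_euler("xyz",[np.pi,0,-.995]);print(goal([430.4,-113.7,150],Rg))
E
```

```text
[384.20030726  87.24628685 347.9667266 ] [-3.14145207e+00 -1.44445752e-04 -3.62822439e-01] 1.1
[ 1.145e+01  1.715e+01  2.670e+00 -1.000e-02 -1.000e-02  3.622e+01]
```

Call:
arm_command([
  [11.4, 17.1, 2.7, 0, 0, 36.2],
  [11.4, 17.1, 2.7, 0, 0, 36.2],
  [11.4, 17.1, 2.7, 0, 0, 36.2],
  [11.4, 17.1, 2.7, 0, 0, 36.2],
  [11.4, 17.1, 2.7, 0, 0, 36.2],
  [11.4, 17.1, 2.7, 0, 0, 36.2],
  [11.4, 17.1, 2.7, 0, 0, 36.2],
  [11.4, 17.1, 2.7, 0, 0, 36.2],
  [11.4, 17.1, 2.7, 0, 0, 36.2],
])

```text
t: 1.85
eef_pos: [431.1, -109.9, 321.2]
tcp_rot: [3.141, 0.0, -0.987]
ft_force: [-0.8, 0.3, 0.3]
opening: 1.003
```

```bash
python3 - <<'E'
from h import *
K,p,M=cam("wrist");im=read_camera("wrist")[:,:,::-1]
np.savez("w1.npz",K=K,p=p,M=M);cv2.imwrite("pics/w1.png",im)
print(tool()[0],state()["tcp_rot"])
E
```

```text
[ 431.19840494 -109.74457521  321.30293418] [-3.14154447e+00  1.82779418e-04 -9.86139776e-01]
```

View pics/w1.png

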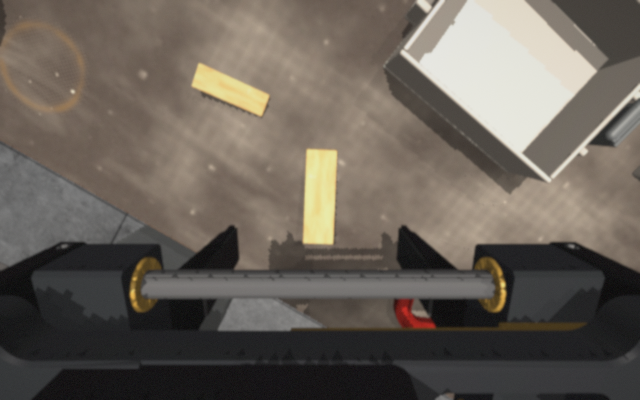

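The wrist view shows the large wedge upright, with its far end at rows ~149 (cols 307–337) and its near end at ~244 (cols 304–334). The small wedge is at (230,90) and the tub at upper right.

```bash
python3 - <<'E'
from h import *
w=np.load("w1.npz");c=(w["K"],w["p"],w["M"])
im=cv2.imread("pics/w1.png")
m=cv2.inRange(cv2.cvtColor(im,cv2.COLOR_BGR2HSV),(15,70,120),(35,255,255));m[:,:285]=0;m[:,360:]=0;m[255:]=0
cs=max(cv2.findContours(m,0,2)[0],key=cv2.contourArea);print(cv2.boundingRect(cs))
for y in(152,165,180,195,210,225,240):
    xs=np.where(m[y])[0];print(y,xs.min(),xs.max()+1)
for zf,zn in((24,6),(6,24)):
    P=np.array([back(c,(307,149),zf),back(c,(337,149),zf),back(c,(334.5,245),zn),back(c,(304,245),zn)])
    f=(P[0]+P[1])/2;n=(P[2]+P[3])/2;print(zf,zn,"len",np.linalg.norm((f-n)[:2]),"wid",np.linalg.norm(P[0]-P[1]),np.linalg.norm(P[2]-P[3]),"mid",(f+n)/2,"ang",np.degrees(np.arctan2(*(f-n)[1::-1])))
    t=cam("top"); print(((proj(t,P)-[290,105]+.5)*3.6).round())
E
```

```text
(302, 148, 36, 98)
152 305 338
165 305 338
180 304 337
195 304 337
210 303 336
225 302 335
240 302 335
24 6 len 100.5160810221311 wid 26.93256808860084 31.690472754375072 mid [ 429.41978421 -113.99004391   15.        ] ang 32.181300804724266
[[213. 399.]
 [246. 376.]
 [330. 499.]
 [291. 526.]]
6 24 len 91.12886456490956 wid 28.68455584032622 29.754890400542802 mid [ 431.97912325 -112.38973452   15.        ] ang 31.835801551123325
[[212. 403.]
 [247. 379.]
 [325. 492.]
 [289. 518.]]
```

Thick end nearer the robot fits (length 91, top-view residual ~2 px). I'll grasp about 10 mm towards the thick end.

```bash
python3 - <<'E'
from h import *
Rg=R.from_euler("xyz",[np.pi,0,-1.012])
print(goal([424,-117,60],Rg),goal([424,-117,21],Rg))
E
```

```text
[ 0.21  1.    9.   -0.    0.01  1.48] [ 2.10e-01  1.00e+00  1.29e+01 -0.00e+00  1.00e-02  1.48e+00]
```

Call:
arm_command([
  [0.2, 1.0, 3, 0, 0, 1.5],
  [0.2, 1.0, 6, 0, 0, 1.5],
  [0.2, 1.0, 9, 0, 0, 1.5],
  [0.2, 1.0, 10, 0, 0, 1.5],
  [0.2, 1.0, 10, 0, 0, 1.5],
  [0.2, 1.0, 10, 0, 0, 1.5],
], jaw=6.5)

```text
t: 2.4
eef_pos: [424.3, -117.2, 221.2]
tcp_rot: [3.141, 0.001, -1.013]
ft_force: [-0.2, 1.2, 0.0]
opening: 0.693
```

```bash
python3 - <<'E'
from h import *
Rg=R.from_euler("xyz",[np.pi,0,-1.012])
print(goal([424,-117,21],Rg)); print(state()["opening"])
E
```

```text
[-0.03  0.01  2.89  0.03  0.05 -0.06]
0.6930110456279688
```

Call:
arm_command([
  [0, 0, 1.5, 0, 0, 0],
  [0, 0, 2.9, 0, 0, 0],
  [0, 0, 2.9, 0, 0, 0],
  [0, 0, 2.9, 0, 0, 0],
])

```text
t: 2.73
eef_pos: [424.4, -117.8, 193.0]
tcp_rot: [-3.141, -0.0, -1.014]
ft_force: [-0.2, -0.3, 0.6]
opening: 0.686
```

Call:
arm_command([
  [0, 0, 0, 0, 0, 0],
  [0, 0, 0, 0, 0, 0],
  [0, 0, 0, 0, 0, 0],
  [0, 0, 0, 0, 0, 0],
  [0, 0, 0, 0, 0, 0],
  [0, 0, 0, 0, 0, 0],
  [0, 0, 0, 0, 0, 0],
  [0, 0, 0, 0, 0, 0],
], jaw=0)

```text
t: 3.4
eef_pos: [424.2, -118.1, 192.3]
tcp_rot: [-3.141, -0.0, -1.015]
ft_force: [-0.0, 0.9, 4.9]
opening: 0.312
```

Gripped (opening ≈ 29.6 mm). Next I'll lift and head for the tub.

Call:
arm_command([
  [0, 0, -3, 0, 0, 0],
  [0, 0, -6, 0, 0, 0],
  [0, 0, -9, 0, 0, 0],
  [0, 0, -12, 0, 0, 0],
  [0, 0, -12, 0, 0, 0],
  [0, 0, -12, 0, 0, 0],
])

```text
t: 3.9
eef_pos: [424.1, -118.0, 313.2]
tcp_rot: [-3.14, -0.003, -1.015]
ft_force: [-0.6, -0.4, -0.5]
opening: 0.317
```

```bash
python3 - <<'E'
from h import *
Rg=R.from_euler("xyz",[np.pi,0,-.062])
print(goal([621,-178,140],Rg)); print(state()["opening"])
E
```

```text
[ 1.548e+01 -1.356e+01  2.500e-01 -3.000e-02 -1.800e-01 -5.460e+01]
0.3167025315786338
```

Call:
arm_command([
  [4, -3.5, 0, 0, 0, -14],
  [8, -7, 0, 0, 0, -28],
  [12, -10.5, 0, 0, 0, -42],
  [15.5, -13.6, 0, 0, 0, -54.6],
  [15.5, -13.6, 0, 0, 0, -54.6],
  [15.5, -13.6, 0, 0, 0, -54.6],
  [15.5, -13.6, 0, 0, 0, -54.6],
  [15.5, -13.6, 0, 0, 0, -54.6],
  [15.5, -13.6, 0, 0, 0, -54.6],
  [15.5, -13.6, 0, 0, 0, -54.6],
])

```text
t: 4.73
eef_pos: [621.4, -178.0, 310.4]
tcp_rot: [-3.141, 0.002, -0.065]
ft_force: [-0.0, -0.3, -0.1]
opening: 0.315
```

```bash
python3 - <<'E'
from h import *
K,p,M=cam("wrist");im=read_camera("wrist")[:,:,::-1]
np.savez("w2.npz",K=K,p=p,M=M);cv2.imwrite("pics/w2.png",im)
Rg=R.from_euler("xyz",[np.pi,0,-.062])
print(goal([621,-178,27],Rg)); print(state()["opening"])
E
```

```text
[-2.000e-02  1.000e-02  1.125e+01 -4.000e-02  1.000e-01 -1.800e-01]
0.31358181687841097
```

View pics/w2.png

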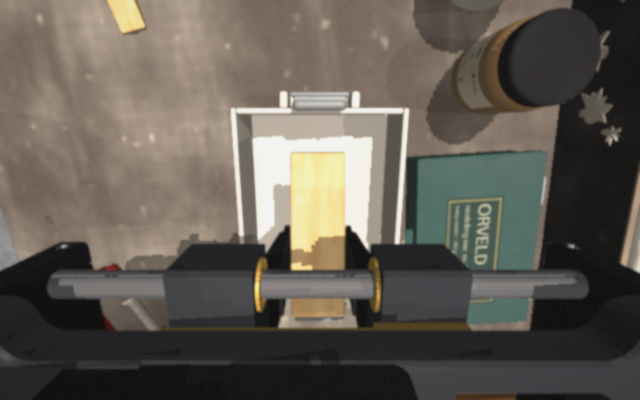

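The wrist view shows the wedge held over the tub, aligned and centred. The tub's rim corners are at (232,108) and (408,108). A green box is at the right, with its corner at (406,160), so I'll check its height and the rim position.

```bash
python3 - <<'E'
from h import *
w=np.load("w2.npz");c=(w["K"],w["p"],w["M"]);t=cam("top")
f=lambda u:np.array((290+(u[0]+.5)/3.6-.5,105+(u[1]+.5)/3.6-.5))
for z in(0,30,60,90):print(z,back(c,(406,160),z)[:2].round(),back(t,f((303,42)),z)[:2].round())
a,b=back(c,(232,108),60),back(c,(408,108),60);print(a,b,np.linalg.norm(a-b),(a+b)/2)
M=R.from_euler("z",-3.5,degrees=True)
print(proj(c,M.apply([[-65,80,60],[65,80,60]])+[621,-178,0]))
E
```

```text
0 [ 707. -148.] [ 712. -147.]
30 [ 699. -144.] [ 704. -143.]
60 [ 690. -139.] [ 695. -140.]
90 [ 682. -135.] [ 687. -136.]
[564.81590324 -93.64261377  60.        ] [ 691.54035933 -101.93795384   60.        ] 126.99567094719015 [628.17813128 -97.79028381  60.        ]
[[226.86916934 109.1353634 ]
 [406.915286   108.33264076]]
```

```bash
python3 - <<'E'
from h import *
s=cam("scene")
for z,x,y in((0,710,-147),(30,702,-143),(60,693,-139),(90,685,-135)):print(z,proj(s,[[x,y,z],[x,y,0]]).round())
im=cv2.imread("pics/scene0.png")
cv2.imwrite("pics/crop2.png",cv2.resize(im[130:260,330:470],None,fx=4,fy=4,interpolation=cv2.INTER_CUBIC))
E
```

```text
0 [[378. 195.]
 [378. 195.]]
30 [[377. 188.]
 [376. 197.]]
60 [[376. 181.]
 [374. 198.]]
90 [[375. 174.]
 [371. 199.]]
```

View pics/crop2.png

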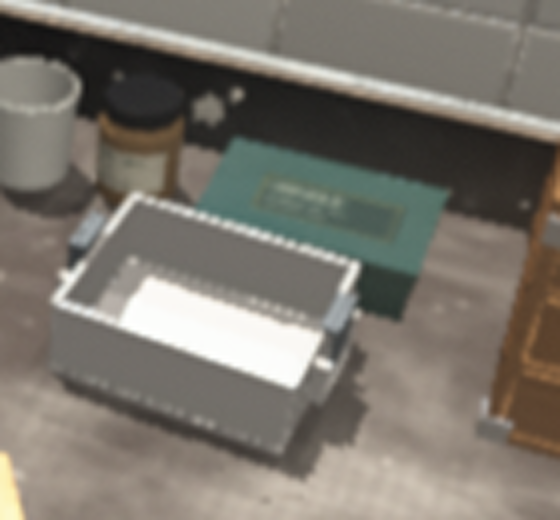

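The box top is at about z 50, so the gripper body (bottom ≥ 86) clears it. Lowering.

Call:
arm_command([
  [0, 0, 3, 0, 0, 0],
  [0, 0, 6, 0, 0, 0],
  [0, 0, 8.5, 0, 0, 0],
  [0, 0, 10, 0, 0, 0],
  [0, 0, 10.8, 0, 0, 0],
  [0, 0, 11.2, 0, 0, 0],
  [0, 0, 11.2, 0, 0, 0],
  [0, 0, 11.2, 0, 0, 0],
])

```text
t: 5.45
eef_pos: [621.7, -178.1, 200.9]
tcp_rot: [3.141, -0.001, -0.063]
ft_force: [-0.0, -0.1, -0.4]
opening: 0.313
```

Call:
arm_command([
  [0, 0, 0, 0, 0, 0],
  [0, 0, 0, 0, 0, 0],
  [0, 0, 0, 0, 0, 0],
  [0, 0, 0, 0, 0, 0],
  [0, 0, 0, 0, 0, 0],
], jaw=5)

```text
t: 5.87
eef_pos: [621.5, -178.0, 200.5]
tcp_rot: [3.142, -0.001, -0.062]
ft_force: [-0.4, -0.2, -0.3]
opening: 0.52
```

Call:
arm_command([
  [0, 0, -3, 0, 0, 0],
  [0, 0, -6, 0, 0, 0],
  [0, 0, -9, 0, 0, 0],
  [0, 0, -12, 0, 0, 0],
  [0, 0, -16, 0, 0, 0],
  [0, 0, -20, 0, 0, 0],
  [0, 0, -23, 0, 0, 0],
  [0, 0, -23, 0, 0, 0],
  [0, 0, -23, 0, 0, 0],
])

```text
t: 6.62
eef_pos: [621.2, -177.9, 431.9]
tcp_rot: [3.141, -0.003, -0.062]
ft_force: [-0.6, 0.1, -0.3]
opening: 0.523
```

```bash
python3 - <<'E'
from h import *
K,p,M=cam("wrist");im=read_camera("wrist")[:,:,::-1]
np.savez("w3.npz",K=K,p=p,M=M);cv2.imwrite("pics/w3.png",im)
cv2.imwrite("pics/top1.png",read_camera("top")[:,:,::-1])
b=cv2.imread("pics/top0.png")
cv2.imwrite("pics/crop3.png",np.vstack([cv2.resize(b[110:200,185:290],None,fx=4,fy=4,interpolation=cv2.INTER_CUBIC)]))
# stand/lid model guess
E
```

```text
(no output)
```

View pics/w3.png

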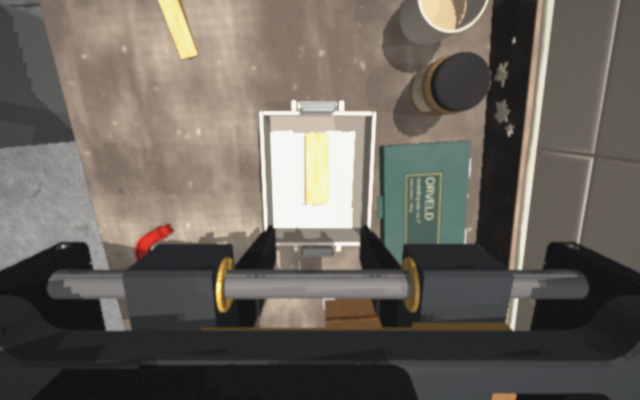

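View pics/crop3.png

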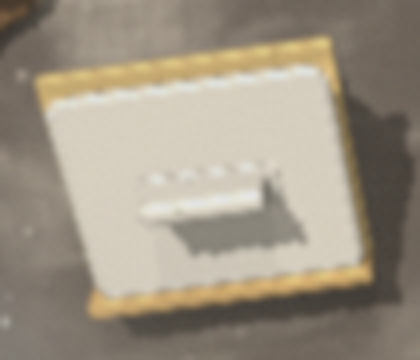

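The wedge lies in the tub, clear of the walls; the rim in w3 is at cols 260–376, rows 112–246. The crop of the lid shows plate corners at about (48,105), (322,66), (362,262) and (100,298), with the bar's top edge streak from (140,212) to (262,193).

```bash
cat >> h.py <<'E'
def lidR(yaw,tilt=np.radians(35)): return R.from_euler("z",yaw)*R.from_euler("y",-tilt)
def gripR(Rl): return Rl*R.from_euler("x",np.pi)   # tool z down the lid normal, jaws along lid x
E
python3 - <<'E'
from h import *
from scipy.optimize import least_squares
t=cam("top")
f=lambda u:np.array((185+(u[0]+.5)/4-.5,110+(u[1]+.5)/4-.5))
uv=np.array([f(u) for u in((48,105),(322,66),(364,264),(100,298))])
L=np.array([[62.5,80,6],[62.5,-80,6],[-62.5,-80,6],[-62.5,80,6]])
fun=lambda q:(proj(t,lidR(q[3]).apply(L)+q[:3])-uv).ravel()
s=least_squares(fun,[590,170,80,0],x_scale=[10,10,10,.1]);print(s.x.round(2),s.fun.round(1))
Rl=lidR(s.x[3]);g=Rl.apply([0,0,30])+s.x[:3];print("grip",g)
B=Rl.apply([[6,35,36],[-6,35,36],[6,-35,36],[-6,-35,36],[6,35,6],[6,-35,6]])+s.x[:3]
print(((proj(t,B)-[185,110]+.5)*4).round())
print("hover",Rl.apply([0,0,130])+s.x[:3],goal(Rl.apply([0,0,130])+s.x[:3],gripR(Rl)))
# tub refine in w3
w=np.load("w3.npz");c=(w["K"],w["p"],w["M"])
print(proj(c,R.from_euler("z",-3.5,degrees=True).apply([[-65,80,60],[65,80,60],[-65,-80,60],[65,-80,60]])+[621,-178,0]))
E
```

```text
[6.1196e+02 1.8437e+02 5.5240e+01 1.1000e-01] [-0.8  0.   0.6  0.5 -0.3 -0.4  0.5 -0.2]
grip [594.84946985 182.52600771  79.81747465]
[[140. 207.]
 [145. 226.]
 [262. 191.]
 [266. 210.]
 [148. 186.]
 [267. 170.]]
hover [537.82315747 176.36979292 161.73267908] [-20.19 -33.18  12.75   2.93  35.    -9.43]
[[257.06826901 112.1076003 ]
 [374.60396389 111.94802289]
 [263.78300918 246.37199768]
 [368.59171752 246.12391096]]
```

Call:
arm_command([
  [-4, -6.6, 2.5, 0.6, 7, -1.9],
  [-8, -13.2, 5, 1.2, 14, -3.8],
  [-12, -19.8, 7.5, 1.8, 21, -5.6],
  [-16, -26.4, 10, 2.4, 28, -7.5],
  [-20.2, -33.2, 12.7, 2.9, 35, -9.4],
  [-20.2, -33.2, 12.7, 2.9, 35, -9.4],
  [-20.2, -33.2, 12.7, 2.9, 35, -9.4],
  [-20.2, -33.2, 12.7, 2.9, 35, -9.4],
  [-20.2, -33.2, 12.7, 2.9, 35, -9.4],
  [-20.2, -33.2, 12.7, 2.9, 35, -9.4],
  [-20.2, -33.2, 12.7, 2.9, 35, -9.4],
  [-20.2, -33.2, 12.7, 2.9, 35, -9.4],
])

```text
t: 7.72
eef_pos: [467.8, 120.3, 323.3]
tcp_rot: [3.131, -0.591, 0.107]
ft_force: [0.0, -0.8, -0.1]
opening: 0.525
```

Call:
arm_command([
  [0, 0, 0, 0, 0, 0],
  [0, 0, 0, 0, 0, 0],
  [0, 0, 0, 0, 0, 0],
])

```text
t: 7.97
eef_pos: [468.5, 119.4, 324.2]
tcp_rot: [3.13, -0.593, 0.106]
ft_force: [0.0, -0.5, 0.4]
opening: 0.523
```

```bash
python3 - <<'E'
from h import *
K,p,M=cam("wrist");im=read_camera("wrist")[:,:,::-1]
np.savez("w4.npz",K=K,p=p,M=M);cv2.imwrite("pics/w4.png",im)
Rl=lidR(.11);o=np.array([611.96,184.37,55.24])
print(goal(Rl.apply([0,0,130])+o,gripR(Rl)),state()["t"])
L=np.array([[62.5,80,6],[62.5,-80,6],[-62.5,-80,6],[-62.5,80,6],[6,35,36],[-6,35,36],[-6,-35,36],[6,-35,36]])
print(proj((K,p,M),Rl.apply(L)+o).round())
E
```

```text
[-3.18 -4.89  0.5   0.77  1.03 -0.19] 8.0167
[[361.  43.]
 [355. 226.]
 [227. 225.]
 [211.  45.]
 [290.  99.]
 [275.  99.]
 [278. 187.]
 [293. 187.]]
```

View pics/w4.png

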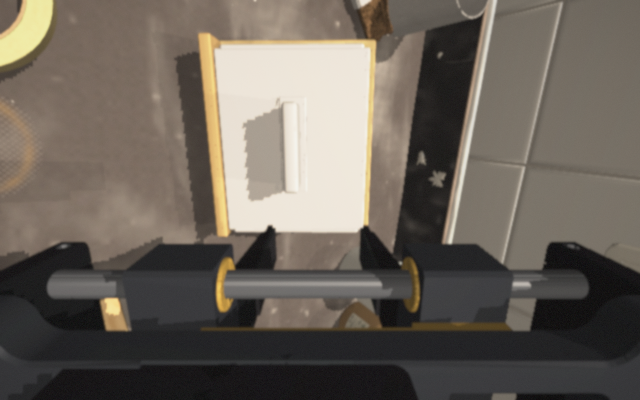

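The wrist view shows the lid square in view, with plate corners ~(217,45), (370,45), (368,232) and (229,233) and the bar top between cols 283–299 and rows 102–191. Refit using both views.

```bash
python3 - <<'E'
from h import *
from scipy.optimize import least_squares
w=np.load("w4.npz");c=(w["K"],w["p"],w["M"]);t=cam("top")
f=lambda u:np.array((185+(u[0]+.5)/4-.5,110+(u[1]+.5)/4-.5))
uvt=np.array([f(u) for u in((48,105),(322,66),(364,264),(100,298))])
uvw=np.array([(370,45),(368,232),(229,233),(217,45),(299,102),(283,102),(283,191),(299,191)])
L=np.array([[62.5,80,6],[62.5,-80,6],[-62.5,-80,6],[-62.5,80,6],[6,35,36],[-6,35,36],[-6,-35,36],[6,-35,36]])
for nm,wt,ww in(("both",1,1),("wrist",0,1)):
    fun=lambda q:np.r_[wt*(proj(t,lidR(q[3]).apply(L[:4])+q[:3])-uvt).ravel(),ww*(proj(c,lidR(q[3]).apply(L)+q[:3])-uvw).ravel()]
    s=least_squares(fun,[611,184,55,.11],x_scale=[10,10,10,.1]);print(nm,s.x.round(3),s.fun.round(1))
    Rl=lidR(s.x[3]);o=s.x[:3]
    print(Rl.apply([0,0,30])+o,[goal(Rl.apply([0,0,h])+o,gripR(Rl)) for h in(80,30)])
E
```

```text
both [6.11880e+02 1.82037e+02 6.78090e+01 1.04000e-01] [-1.6 -1.4  0.8 -0.8 -0.  -0.9 -0.2 -0.9  1.4 -0.9 -4.8  0.2  1.3 -1.9
 -1.5 -0.4 -0.5 -0.3 -0.6 -0.3  2.   1.9  0.8  1.9]
[594.76659823 180.24568558  92.38380447] [array([-2.42, -4.79,  4.44,  0.59,  1.02,  0.08]), array([-2.33, -4.84,  9.43,  0.59,  1.02,  0.08])]
wrist [6.12206e+02 1.82073e+02 6.75230e+01 1.04000e-01] [-0.  -0.   0.  -0.  -0.  -0.  -0.  -0.   1.5 -0.8 -4.7  0.   1.6 -2.
 -1.2 -0.3 -0.3 -0.3 -0.4 -0.3  2.2  1.7  1.   1.8]
[595.09192252 180.28323585  92.09710611] [array([-2.41, -4.8 ,  4.48,  0.58,  1.02,  0.08]), array([-2.32, -4.85,  9.48,  0.58,  1.02,  0.08])]
```

Call:
arm_command([
  [-0.8, -1.6, 1.5, 0.2, 0.3, 0],
  [-1.6, -3.2, 3, 0.4, 0.7, 0],
  [-2.4, -4.8, 4.4, 0.6, 1, 0.1],
  [-2.4, -4.8, 4.4, 0.6, 1, 0.1],
  [-2.4, -4.8, 4.4, 0.6, 1, 0.1],
  [-2.4, -4.8, 4.4, 0.6, 1, 0.1],
])

```text
t: 8.52
eef_pos: [480.2, 169.2, 291.7]
tcp_rot: [-3.135, -0.583, 0.099]
ft_force: [-0.4, -0.0, 0.1]
opening: 0.526
```

```bash
python3 - <<'E'
from h import *
K,p,M=cam("wrist");im=read_camera("wrist")[:,:,::-1].copy()
np.savez("w5.npz",K=K,p=p,M=M);cv2.imwrite("pics/w5.png",im)
Rl=lidR(.104);o=np.array([612,182,67.7])
print([goal(Rl.apply([0,0,h])+o,gripR(Rl)) for h in (80,45,30)],state()["t"])
L=np.array([[62.5,80,6],[62.5,-80,6],[-62.5,-80,6],[-62.5,80,6],[6,35,36],[-6,35,36],[-6,-35,36],[6,-35,36]])
q=proj((K,p,M),Rl.apply(L)+o);print(q.round())
for k in(q[:4],q[4:]):cv2.polylines(im,[k.round().astype(int)],True,(0,0,255),1)
cv2.imwrite("pics/w5o.png",im)
E
```

```text
[array([-1.96,  0.12,  0.85, -0.24,  1.65, -0.48]), array([-1.86,  0.14,  4.35, -0.24,  1.65, -0.48]), array([-1.82,  0.14,  5.85, -0.24,  1.65, -0.48])] 8.5667
[[385. 111.]
 [375. 304.]
 [231. 303.]
 [215. 112.]
 [306. 179.]
 [288. 179.]
 [291. 273.]
 [307. 273.]]
```

View pics/w5o.png

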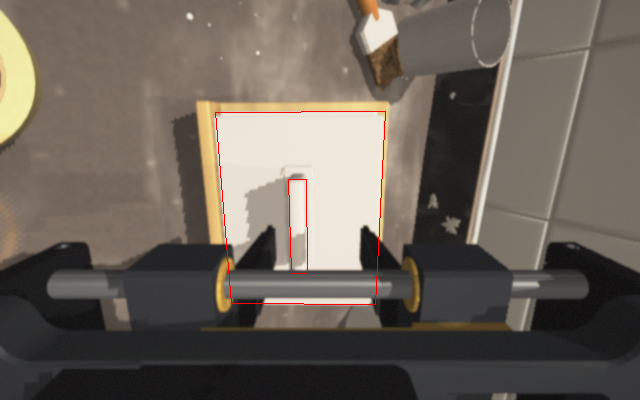

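The overlay matches the lid to about 2 px. The arm stopped short, so I'll check the joints for a limit.

```bash
python3 - <<'E'
from h import *
print(state()["joints"].round(3),state()["qvel"].round(2))
E
```

```text
[ 0.219  0.462  2.072 -1.129  0.065  1.233] [-0.02 -0.02  0.01  0.04  0.01 -0.21]
```

Call:
arm_command([
  [-1, 0.1, 0.4, -0.1, 0.8, -0.2],
  [-1.9, 0.1, 0.8, -0.2, 1.6, -0.5],
  [-1.9, 0.1, 0.8, -0.2, 1.6, -0.5],
  [-1.9, 0.1, 0.8, -0.2, 1.6, -0.5],
])

```text
t: 8.9
eef_pos: [479.9, 167.3, 293.6]
tcp_rot: [3.138, -0.586, 0.115]
ft_force: [-0.8, -0.6, -0.1]
opening: 0.525
```

```bash
python3 - <<'E'
from h import *
Rl=lidR(.104);o=np.array([612,182,67.7])
print([goal(Rl.apply([0,0,h])+o,gripR(Rl)) for h in (80,45,30)],state()["t"])
print(state()["joints"].round(3),state()["qvel"].round(2))
E
```

```text
[array([-2.04, -0.11,  1.06, -0.13,  1.44,  0.54]), array([-1.95, -0.1 ,  4.55, -0.13,  1.44,  0.54]), array([-1.92, -0.09,  6.05, -0.13,  1.44,  0.54])] 8.9
[ 0.215  0.457  2.073 -1.133  0.065  1.215] [ 0.   -0.   -0.   -0.01 -0.    0.02]
```

```bash
python3 - <<'E'
from h import *
q=state()["joints"];e=R.from_euler
X=e("z",q[0])*e("y",q[1]+q[2])*e("z",q[3])*e("y",q[4])*e("z",q[5]+np.pi)
print((X.inv()*tool()[1]).as_rotvec()); print(repr(q),repr(tool()[0]))
E
```

```text
[ 3.92047506e-16 -8.08814821e-17  3.76434994e-16]
array([ 0.21504994,  0.45740287,  2.07336606, -1.13268345,  0.06531718,
        1.21508213]) array([479.85097407, 167.31959193, 293.64099477])
```

Call:
arm_command([
  [2, 0, -3, 0, -6, 0],
  [4, 0, -6, 0, -12, 0],
  [6, 0, -8, 0, -18, 0],
  [6, 0, -8, 0, -24, 0],
  [6, 0, -8, 0, -24, 0],
  [6, 0, -8, 0, -24, 0],
  [6, 0, -8, 0, -24, 0],
])

```text
t: 9.48
eef_pos: [485.6, 169.1, 397.4]
tcp_rot: [-3.139, -0.167, 0.116]
ft_force: [0.8, -0.3, -0.1]
opening: 0.523
```

```bash
python3 - <<'E'
from h import *
print(repr(state()["joints"]),repr(tool()[0]),state()["tcp_rot"])
E
```

```text
array([ 0.20861246,  0.32560729,  1.86764901, -0.01807617,  0.78165718,
        0.1042516 ]) array([485.57490197, 169.08867797, 397.39833556]) [-3.13890546 -0.16722042  0.11590165]
```

Call:
arm_command([
  [0, 0, -2, 0, 0, 0],
  [2, 0, -4, 0, -5, 0],
  [5, 0, -8, 0, -11, 0],
  [8, 0, -8, 0, -11, 0],
  [8, 0, -8, 0, -11, 0],
  [8, 0, -8, 0, -11, 0],
])

```text
t: 9.98
eef_pos: [551.6, 176.0, 485.6]
tcp_rot: [3.14, 0.024, 0.113]
ft_force: [-0.3, 0.0, -0.1]
opening: 0.529
```

```bash
python3 - <<'E'
from h import *
print(repr(state()["joints"]),repr(tool()[0]),state()["tcp_rot"],state()["t"])
E
```

```text
array([ 1.94814543e-01,  3.56564348e-01,  1.55835502e+00, -2.96972369e-06,
        1.25095159e+00,  8.18602408e-02]) array([551.56662433, 176.00393086, 485.61660318]) [3.13960427 0.02419675 0.11293121] 9.9833
```

```bash
cat > kin.py <<'E'
from h import *
from scipy.optimize import least_squares
e=R.from_euler
D=[([1.03740251,.491565048,1.55942304,0,1.09167167,-.105567772],[259.25871644,568.66783962,404.16731441]),
([.21504994,.45740287,2.07336606,-1.13268345,.06531718,1.21508213],[479.85097407,167.31959193,293.64099477]),
([.20861246,.32560729,1.86764901,-.01807617,.78165718,.1042516],[485.57490197,169.08867797,397.39833556]),
([.194814543,.356564348,1.55835502,0,1.25095159,.0818602408],[551.56662433,176.00393086,485.61660318])]
def fk(q,k):
    a1,b,d1,a2,a3,d4,d6,c=k
    A=e("z",q[0]);B=A*e("y",q[1]);C=A*e("y",q[1]+q[2]);W=C*e("z",q[3]);T=W*e("y",q[4])
    p=A.apply([a1,b,d1])+B.apply([0,0,a2])+C.apply([a3,0,d4])+W.apply([0,c,0])+T.apply([0,0,d6])
    return p,T*e("z",q[5]+np.pi)
E
python3 - <<'E'
from kin import *
for nm,m in(("b",[1,1,1,1,1,1,1,0]),("c",[1,0,1,1,1,1,1,1]),("b noa1a3",[0,1,1,1,0,1,1,0]),("c noa1a3",[0,0,1,1,0,1,1,1])):
    m=np.array(m);x0=np.array([0,60,200,450,0,450,100,0.])*m
    s=least_squares(lambda x:np.concatenate([fk(q,x*m)[0]-p for q,p in D]),x0);print(nm,(s.x*m).round(1),abs(s.fun).max())
E
```

```text
b [  0.   65.9 196.7 586.8  43.1 411.   81.8   0. ] 0.00013893930949393507
c [ 58.9  -0.  127.7 624.7  29.4 322.1  99.   69.1] 37.98477525144253
b noa1a3 [  0.   65.1  92.1 601.7   0.  382.7  39.2   0. ] 7.76056262177525
c noa1a3 [  0.   -0.   44.6 695.9   0.  339.5  95.1  68.2] 37.05903567184248
```

```bash
cat >> kin.py <<'E'
KP=least_squares(lambda x:np.concatenate([fk(q,np.r_[x,0])[0]-p for q,p in D]),[0,60,200,450,0,450,100.]).x
KP=np.r_[KP,0]
lo=np.array([-3.1,-.84,.05,-1.13,.06,-2.69]);hi=np.array([3.1,2.19,2.79,4.28,2.93,2.69])
def ik(pos,Rg,seeds):
    out=[];t=pos-Rg.apply([0,0,171.3])
    for s in seeds:
        f=lambda q:np.r_[(fk(q,KP)[0]-t)/100,(fk(q,KP)[1].inv()*Rg).as_rotvec()]
        r=least_squares(f,np.clip(s,lo+.01,hi-.01),bounds=(lo,hi))
        if r.cost<1e-8 and not any(np.allclose(r.x,o,atol=.02) for o in out):out.append(r.x)
    return out
E
python3 - <<'E'
from kin import *
Rl=lidR(.104);o=np.array([612,182,67.7])
seeds=[[.2,.5,2,a,b,c] for a in(-1,0,1,2,3,4) for b in(.15,.5) for c in(-2,-.6,.6,2)]
for phi in(-20,-10,0,10,20):
  for h in(31,90):
    Rg=gripR(Rl)*e("x",phi,degrees=True)
    print(phi,h,[list(x.round(2)) for x in ik(Rl.apply([0,0,h])+o,Rg,seeds)])
E
```

```text
-20 31 []
-20 90 []
-10 31 []
-10 90 []
0 31 []
0 90 [[np.float64(0.22), np.float64(0.46), np.float64(2.13), np.float64(4.02), np.float64(0.09), np.float64(2.36)]]
10 31 [[np.float64(0.12), np.float64(0.59), np.float64(2.1), np.float64(2.32), np.float64(0.23), np.float64(-2.32)]]
10 90 [[np.float64(0.12), np.float64(0.46), np.float64(2.14), np.float64(2.02), np.float64(0.18), np.float64(-2.01)]]
20 31 [[np.float64(0.03), np.float64(0.61), np.float64(2.1), np.float64(1.92), np.float64(0.42), np.float64(-2.01)]]
20 90 [[np.float64(0.02), np.float64(0.48), np.float64(2.15), np.float64(1.75), np.float64(0.4), np.float64(-1.84)]]
```

```bash
cat > plan.py <<'E'
from kin import *
from scipy.spatial.transform import Slerp
def walk(q,P,n=12):
    "P: list of (grasp pos, R); returns joint track along straight/slerp segments"
    for (p0,r0),(p1,r1) in zip(P,P[1:]):
        S=Slerp([0,1],R.concatenate([r0,r1]))
        for u in np.linspace(1/n,1,n):
            s=ik(p0+(p1-p0)*u,S(u),[q])
            if not s: print("fail",u,q.round(2));return q
            if abs(s[0]-q).max()>.45: print(" jump",u,(s[0]-q).round(2))
            q=s[0]
        print(q.round(2))
    return q
E
python3 - <<'E'
from plan import *
Rl=lidR(.104);o=np.array([612,182,67.7]);g=lambda h:Rl.apply([0,0,h])+o
p,r=tool();q=state()["joints"];now=(p+r.apply([0,0,171.3]),r)
for phi in(12,16,20):
    X=e("x",phi,degrees=True);Rg=gripR(Rl)*X
    rA=r*X; A=(now[0],rA)
    print(phi);walk(q,[now,A,(g(95),Rg),(g(32),Rg)])
    if phi==16:
        print("rows",goal(A[0],A[1]),goal(g(95),Rg),goal(g(32),Rg))
E
```

```text
12
[ 0.1   0.35  1.59  0.22  1.24 -0.08]
 jump 0.9166666666666666 [-0.    0.03  0.04  0.44 -0.06 -0.46]
 jump 1.0 [-0.    0.03  0.04  0.57  0.01 -0.58]
[ 0.1   0.46  2.15  1.91  0.22 -1.92]
[ 0.1   0.59  2.1   2.2   0.26 -2.22]
16
[ 0.07  0.35  1.6   0.29  1.25 -0.14]
[ 0.06  0.46  2.15  1.8   0.31 -1.85]
[ 0.07  0.6   2.1   2.03  0.34 -2.09]
rows [ 0.    4.72  0.66 16.    0.   -0.  ] [-8.36  4.63 20.74 15.42 36.22 -4.55] [-4.63  4.65 25.81 15.42 36.22 -4.55]
20
[ 0.04  0.35  1.61  0.36  1.25 -0.19]
[ 0.02  0.47  2.15  1.73  0.4  -1.82]
[ 0.03  0.61  2.1   1.92  0.42 -2.01]
```

Leaning the tool 16° about the jaw axis keeps j4 inside its range. First I'll lean it, then move to the hover pose.

Call:
arm_command([
  [0, 1.6, 0.2, 5.3, 0, 0],
  [0, 3.1, 0.4, 10.6, 0, 0],
  [0, 4.7, 0.7, 16, 0, 0],
  [0, 4.7, 0.7, 16, 0, 0],
  [0, 4.7, 0.7, 16, 0, 0],
  [0, 4.7, 0.7, 16, 0, 0],
])

```text
t: 10.48
eef_pos: [555.4, 129.8, 478.2]
tcp_rot: [-2.867, 0.026, 0.112]
ft_force: [-0.0, 1.2, -0.7]
opening: 0.524
```

```bash
python3 - <<'E'
from plan import *
Rl=lidR(.104);o=np.array([612,182,67.7]);g=lambda h:Rl.apply([0,0,h])+o
Rg=gripR(Rl)*e("x",16,degrees=True)
print(state()["joints"].round(2),goal(g(95),Rg))
E
```

```text
[ 0.07  0.35  1.6   0.29  1.24 -0.13] [-8.2   5.46 19.24  0.13 35.25 -9.52]
```

Call:
arm_command([
  [-1, 0.7, 2.4, 0, 4.4, -1.2],
  [-2, 1.4, 4.8, 0, 8.8, -2.4],
  [-3.1, 2.1, 7.2, 0, 13.2, -3.6],
  [-4.1, 2.7, 9.6, 0, 17.6, -4.8],
  [-5.1, 3.4, 12, 0, 22, -6],
  [-6.1, 4.1, 14.4, 0.1, 26.4, -7.1],
  [-7.2, 4.8, 16.8, 0.1, 30.8, -8.3],
  [-8.2, 5.5, 19.2, 0.1, 35.2, -9.5],
  [-8.2, 5.5, 19.2, 0.1, 35.2, -9.5],
  [-8.2, 5.5, 19.2, 0.1, 35.2, -9.5],
  [-8.2, 5.5, 19.2, 0.1, 35.2, -9.5],
  [-8.2, 5.5, 19.2, 0.1, 35.2, -9.5],
])

```text
t: 11.48
eef_pos: [468.7, 120.2, 280.4]
tcp_rot: [-2.862, -0.611, 0.106]
ft_force: [-0.4, 0.3, 0.2]
opening: 0.526
```

```bash
python3 - <<'E'
from plan import *
Rl=lidR(.104);o=np.array([612,182,67.7]);g=lambda h:Rl.apply([0,0,h])+o
Rg=gripR(Rl)*e("x",16,degrees=True)
print(state()["joints"].round(2),[goal(g(h),Rg) for h in (95,45,32)])
E
```

```text
[ 0.06  0.46  2.15  1.8   0.31 -1.85] [array([ 0.  ,  0.06, -0.02, -0.05,  0.03,  0.08]), array([ 0.  ,  1.44,  4.79, -0.05,  0.03,  0.08]), array([ 0.  ,  1.8 ,  6.04, -0.05,  0.03,  0.08])]
```

Call:
arm_command([
  [0, 0.5, 1.5, 0, 0, 0],
  [0, 0.9, 3, 0, 0, 0],
  [0, 1.3, 4.4, 0, 0, 0],
  [0, 1.6, 5.4, 0, 0, 0],
  [0, 1.8, 6.0, 0, 0, 0],
  [0, 1.8, 6.0, 0, 0, 0],
  [0, 1.8, 6.0, 0, 0, 0],
])

```text
t: 12.07
eef_pos: [504.8, 123.2, 229.5]
tcp_rot: [-2.86, -0.61, 0.105]
ft_force: [-0.2, -0.3, -0.3]
opening: 0.53
```

```bash
python3 - <<'E'
from plan import *
K,p,M=cam("wrist");im=read_camera("wrist")[:,:,::-1].copy()
Rl=lidR(.104);o=np.array([612,182,67.7])
L=np.array([[62.5,80,6],[62.5,-80,6],[-62.5,-80,6],[-62.5,80,6],[6,35,36],[-6,35,36],[-6,-35,36],[6,-35,36]])
q=proj((K,p,M),Rl.apply(L)+o)
for k in(q[:4],q[4:]):cv2.polylines(im,[k.round().astype(int)],True,(0,0,255),1)
cv2.imwrite("pics/w6o.png",im);print(state()["ft_force"],goal(Rl.apply([0,0,32])+o,gripR(Rl)*e("x",16,degrees=True)))
E
```

```text
[-0.235742    0.00416158  0.17266318] [-0.06 -0.01  0.07 -0.12  0.04  0.  ]
```

View pics/w6o.png

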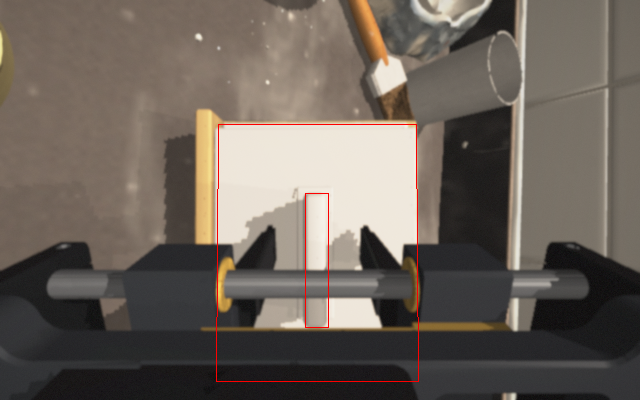

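The fitted outline lies on the plate and bar (cols 305–328), with the bar centred between the fingers. Closing.

Call:
arm_command([
  [0, 0, 0, 0, 0, 0],
  [0, 0, 0, 0, 0, 0],
  [0, 0, 0, 0, 0, 0],
  [0, 0, 0, 0, 0, 0],
  [0, 0, 0, 0, 0, 0],
  [0, 0, 0, 0, 0, 0],
  [0, 0, 0, 0, 0, 0],
  [0, 0, 0, 0, 0, 0],
  [0, 0, 0, 0, 0, 0],
  [0, 0, 0, 0, 0, 0],
], jaw=0)

```text
t: 12.95
eef_pos: [505.1, 122.3, 229.5]
tcp_rot: [-2.86, -0.61, 0.103]
ft_force: [-1.8, -1.1, 1.3]
opening: 0.123
```

```bash
python3 - <<'E'
from plan import *
p,r=tool();n=lidR(.104).apply([0,0,1]);print(r.inv().apply(n*70)/10,state()["opening"]*95.1)
E
```

```text
[-3.65163940e-03 -1.93822281e+00 -6.72631244e+00] 11.692452457790417
```

Call:
arm_command([
  [0, -0.2, -0.7, 0, 0, 0],
  [0, -0.5, -1.7, 0, 0, 0],
  [0, -0.9, -3, 0, 0, 0],
  [0, -1.3, -4.5, 0, 0, 0],
  [0, -1.9, -6.7, 0, 0, 0],
  [0, -1.9, -6.7, 0, 0, 0],
  [0, -1.9, -6.7, 0, 0, 0],
])

```text
t: 13.53
eef_pos: [465.3, 117.9, 287.4]
tcp_rot: [-2.86, -0.613, 0.103]
ft_force: [-0.2, -0.6, -1.3]
opening: 0.127
```

```bash
python3 - <<'E'
from plan import *
# lid pose in tool frame as believed; tub pose
p,r=tool();q=state()["joints"];print(state()["opening"]*95.1)
X=e("x",16,degrees=True)
now=(p+r.apply([0,0,171.3]),r)
ty=np.radians(-3.5)
Rv=lambda y:e("z",y)*e("x",np.pi)*X
B=(np.array([590,120,240.]),gripR(lidR(.0,np.radians(18)))*X)
C=(np.array([600,50,250.]),Rv(0.))
T=np.array([622,-178,0]);Dn=(T+[0,0,180],Rv(ty))
w=walk(q,[now,B,C,Dn,(T+[0,0,108],Rv(ty)),(T+[0,0,92],Rv(ty))])
for P in(B,C,Dn):print(goal(*P))
E
```

```text
12.069637596932044
[-0.03  0.36  1.84  0.46  0.69 -0.39]
[-0.14  0.45  1.61  0.31  1.14 -0.28]
[-0.48  0.61  1.52  0.28  1.14 -0.55]
[-0.48  0.69  1.58  0.3   1.01 -0.6 ]
[-0.48  0.71  1.58  0.31  0.98 -0.61]
[ 11.9    3.66  -6.24  -2.75 -14.96   9.8 ]
[ 17.31  11.39  -6.81  -1.91 -32.13  15.17]
[ 12.93  34.88  -7.9   -2.98 -31.15  18.42]
```

Call:
arm_command([
  [3, 0.9, -2.5, -0.7, -3.7, 2.4],
  [6, 1.8, -4, -1.4, -7.5, 4.9],
  [9, 2.7, -5.2, -2, -11.2, 7.3],
  [11.9, 3.7, -6.2, -2.7, -15, 9.8],
  [13.2, 5.6, -6.4, -2.5, -19.3, 11.1],
  [14.6, 7.5, -6.5, -2.3, -23.6, 12.5],
  [16, 9.5, -6.7, -2.1, -27.9, 13.8],
  [17.3, 11.4, -6.8, -1.9, -32.1, 15.2],
  [17.3, 11.4, -6.8, -1.9, -32.1, 15.2],
  [17.3, 11.4, -6.8, -1.9, -32.1, 15.2],
])

```text
t: 14.37
eef_pos: [603.5, -0.2, 414.7]
tcp_rot: [-2.863, 0.006, -0.003]
ft_force: [-0.1, 0.7, -2.0]
opening: 0.124
```

```bash
python3 - <<'E'
from plan import *
X=e("x",16,degrees=True);print(goal(np.array([622,-178,180]),e("z",-.061)*e("x",np.pi)*X),state()["joints"].round(2))
E
```

```text
[ 1.67 23.54  0.55  0.06  1.23  3.11] [-0.15  0.45  1.6   0.3   1.15 -0.28]
```

Call:
arm_command([
  [0.2, 3, 0.1, 0, 0.2, 0.4],
  [0.4, 6.5, 0.1, 0, 0.4, 0.9],
  [0.7, 10, 0.2, 0, 0.6, 1.3],
  [1, 13.5, 0.3, 0, 0.8, 1.8],
  [1.2, 17, 0.4, 0, 1, 2.3],
  [1.4, 20.5, 0.5, 0, 1.1, 2.7],
  [1.7, 23.5, 0.5, 0, 1.2, 3.1],
  [1.7, 23.5, 0.5, 0, 1.2, 3.1],
  [1.7, 23.5, 0.5, 0, 1.2, 3.1],
  [1.7, 23.5, 0.5, 0, 1.2, 3.1],
])

```text
t: 15.2
eef_pos: [617.5, -221.4, 342.8]
tcp_rot: [-2.86, -0.003, -0.058]
ft_force: [0.3, -0.7, -1.8]
opening: 0.121
```

```bash
python3 - <<'E'
from plan import *
X=e("x",16,degrees=True);print([goal(np.array([622,-178,z]),e("z",-.061)*e("x",np.pi)*X) for z in(180,118)],state()["joints"].round(2))
E
```

```text
[array([ 0.19,  0.3 , -0.28, -0.13, -0.09,  0.22]), array([ 0.17,  2.02,  5.68, -0.13, -0.09,  0.22])] [-0.48  0.61  1.53  0.28  1.14 -0.56]
```

Call:
arm_command([
  [0, 0.5, 1, 0, 0, 0],
  [0.1, 1, 2.5, 0, 0, 0.1],
  [0.1, 1.5, 4, -0.1, 0, 0.2],
  [0.2, 2, 5, -0.1, -0.1, 0.2],
  [0.2, 2, 5.7, -0.1, -0.1, 0.2],
  [0.2, 2, 5.7, -0.1, -0.1, 0.2],
  [0.2, 2, 5.7, -0.1, -0.1, 0.2],
])

```text
t: 15.78
eef_pos: [619.4, -224.9, 283.3]
tcp_rot: [-2.863, -0.001, -0.06]
ft_force: [-0.5, -0.0, -0.6]
opening: 0.126
```

```bash
python3 - <<'E'
from plan import *
Kw=cam("wrist");iw=read_camera("wrist")[:,:,::-1].copy()
i_t=read_camera("top")[:,:,::-1].copy();i_s=read_camera("scene")[:,:,::-1].copy()
np.savez("w7.npz",K=Kw[0],p=Kw[1],M=Kw[2])
for n,i in(("w",iw),("t",i_t),("s",i_s)):cv2.imwrite(f"pics/raw7{n}.png",i)
p,r=tool();g=p+r.apply([0,0,171.3]);X=e("x",16,degrees=True)
Rl=r*(e("x",np.pi)*X).inv();o=g-Rl.apply([0,0,32]);print("lid",o,Rl.as_euler("xyz",degrees=True),state()["ft_force"])
L=np.array([[62.5,80,6],[62.5,-80,6],[-62.5,-80,6],[-62.5,80,6]]);TB=np.array([[65,80,60],[65,-80,60],[-65,-80,60],[-65,80,60]])
Rt=e("z",-3.5,degrees=True);T=np.array([622,-178,0])
b=cv2.imread("pics/top0.png")
s=4
def crop(im,c,box,w3=True,lid=True):
    x,y,ww,hh=box;a=cv2.resize(im[y:y+hh,x:x+ww],None,fx=s,fy=s,interpolation=cv2.INTER_CUBIC)
    f=lambda P:((proj(c,P)-[x,y]+.5)*s).round().astype(int)
    if lid:cv2.polylines(a,[f(Rl.apply(L)+o)],True,(0,0,255),1)
    cv2.polylines(a,[f(Rt.apply(TB)+T)],True,(0,200,0),1);return a
t=cam("top");sc=cam("scene")
A=np.hstack([crop(i_t,t,(345,105,95,80)),crop(b,t,(345,105,95,80),lid=False)])
s=3
w3=np.load("w3.npz")
Bm=np.hstack([crop(i_s,sc,(332,165,100,88)),crop(cv2.imread("pics/w3.png"),(w3["K"],w3["p"],w3["M"]),(250,100,140,88),lid=False)])
H=np.zeros((600,800,3),np.uint8);H[:320,:760]=A;H[320:320+264,:Bm.shape[1]]=Bm
cv2.imwrite("pics/m7.png",H)
E
```

```text
lid [ 622.63193192 -178.52440882   87.44746816] [-0.1039705  -0.11703468 -3.48466514] [ 0.6850409  -0.09748194 -0.47574743]
```

View pics/m7.png

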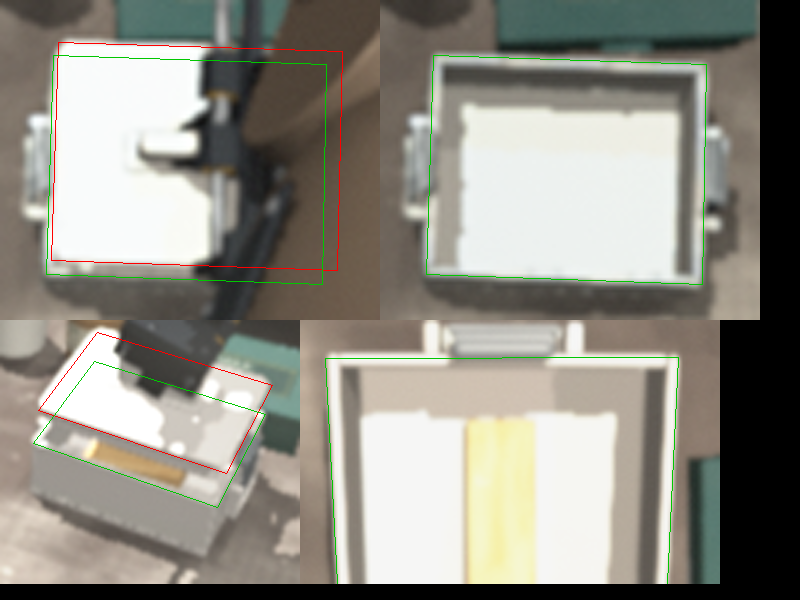

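All views agree within about 1 px: the green (tub) and red (lid) outlines sit on the real edges, and the wedge lies in the tub. Lowering onto the catches, guarded by the force readings.

Call:
arm_command([
  [0, 0.1, 0.4, 0, 0, 0],
  [-0.05, 0.15, 0.8, 0, 0, 0],
  [-0.05, 0.25, 1.1, 0, 0, 0],
  [-0.05, 0.3, 1.3, 0, 0, 0],
  [-0.05, 0.35, 1.4, 0, 0, 0],
  [-0.05, 0.35, 1.45, 0, 0, 0],
  [-0.05, 0.35, 1.45, 0, 0, 0],
])

```text
t: 16.52
eef_pos: [618.8, -224.8, 268.3]
tcp_rot: [-2.864, -0.001, -0.061]
ft_force: [0.9, -1.0, -0.8]
opening: 0.128
```

```bash
cat > lid.py <<'E'
from plan import *
p,r=tool();g=p+r.apply([0,0,171.3]);X=e("x",16,degrees=True)
Rl=r*(e("x",np.pi)*X).inv();o=g-Rl.apply([0,0,32]);s=state();print("lid",o.round(1),Rl.as_euler("xyz",degrees=True).round(2),s["ft_force"].round(1),s["moment"].round(2),s["opening"]*95.1)
E
python3 lid.py
```

```text
lid [ 621.8 -177.9   71.6] [-0.07 -0.03 -3.5 ] [ 0.9 -1.  -0.8] [-0.29  0.12  0.04] 12.16516516111289
```

Call:
arm_command([
  [0, 0.03, 0.1, 0, 0, 0],
  [0, 0.06, 0.2, 0, 0, 0],
  [0, 0.06, 0.2, 0, 0, 0],
  [0, 0.06, 0.2, 0, 0, 0],
])

```text
t: 16.85
eef_pos: [618.8, -224.8, 266.3]
tcp_rot: [-2.864, -0.001, -0.061]
ft_force: [-0.5, 0.4, -1.5]
opening: 0.128
```

```bash
python3 lid.py
```

```text
lid [ 621.8 -177.9   69.6] [-0.08 -0.04 -3.5 ] [-0.5  0.4 -1.5] [-0.26  0.06  0.03] 12.210754660751666
```

Call:
arm_command([
  [0, 0.03, 0.1, 0, 0, 0],
  [0, 0.06, 0.2, 0, 0, 0],
  [0, 0.06, 0.2, 0, 0, 0],
  [0, 0.06, 0.2, 0, 0, 0],
])

```text
t: 17.18
eef_pos: [618.8, -224.8, 264.2]
tcp_rot: [-2.864, -0.001, -0.061]
ft_force: [0.1, 0.7, -1.1]
opening: 0.122
```

```bash
python3 lid.py
```

```text
lid [ 621.8 -177.9   67.4] [-0.07 -0.04 -3.5 ] [ 0.1  0.7 -1.1] [-0.28  0.09 -0.  ] 11.620060099512852
```

Call:
arm_command([
  [0, 0.03, 0.1, 0, 0, 0],
  [0, 0.06, 0.2, 0, 0, 0],
  [0, 0.06, 0.2, 0, 0, 0],
  [0, 0.06, 0.2, 0, 0, 0],
])

```text
t: 17.52
eef_pos: [618.8, -225.0, 262.6]
tcp_rot: [-2.864, -0.002, -0.061]
ft_force: [-1.1, -1.5, 3.3]
opening: 0.126
```

```bash
python3 lid.py
```

```text
lid [ 622.  -178.2   65.9] [-0.1  -0.09 -3.51] [-1.1 -1.5  3.3] [-0.21  0.13  0.02] 11.962123062758804
```

Contact. Now pressing through the catches in small steps.

Call:
arm_command([
  [0, 0.06, 0.2, 0, 0, 0],
  [0, 0.11, 0.4, 0, 0, 0],
  [0, 0.11, 0.4, 0, 0, 0],
])

```text
t: 17.77
eef_pos: [618.9, -224.8, 258.0]
tcp_rot: [-2.864, -0.001, -0.061]
ft_force: [0.2, -1.0, 1.1]
opening: 0.123
```

```bash
python3 lid.py
```

```text
lid [ 622.  -178.    61.2] [-0.08 -0.08 -3.51] [ 0.2 -1.   1.1] [-0.27 -0.21 -0.11] 11.659394508837478
```

Call:
arm_command([
  [0, 0.06, 0.2, 0, 0, 0],
  [0, 0.11, 0.4, 0, 0, 0],
  [0, 0.11, 0.4, 0, 0, 0],
])

```text
t: 18.02
eef_pos: [618.6, -224.8, 252.8]
tcp_rot: [-2.864, 0.001, -0.061]
ft_force: [0.1, -2.1, -6.5]
opening: 0.125
```

```bash
python3 lid.py
```

```text
lid [ 621.3 -178.    56. ] [-0.1   0.03 -3.49] [ 0.1 -2.1 -6.5] [-1.09  0.06 -0.09] 11.89313672672984
```

Call:
arm_command([
  [0, 0.03, 0.1, 0, 0, 0],
  [0, 0.06, 0.2, 0, 0, 0],
  [0, 0.06, 0.2, 0, 0, 0],
])

```text
t: 18.27
eef_pos: [618.6, -224.8, 252.2]
tcp_rot: [-2.863, -0.0, -0.061]
ft_force: [-2.9, -1.5, 3.5]
opening: 0.122
```

```bash
python3 lid.py
```

```text
lid [ 621.6 -177.9   55.5] [-0.06 -0.02 -3.49] [-2.9 -1.5  3.5] [-0.41  0.59  0.13] 11.648435468988822
```

Call:
arm_command([
  [0, 0.06, 0.2, 0, 0, 0],
  [0, 0.11, 0.4, 0, 0, 0],
  [0, 0.11, 0.4, 0, 0, 0],
  [0, 0.11, 0.4, 0, 0, 0],
  [0, 0.11, 0.4, 0, 0, 0],
  [0, 0.11, 0.4, 0, 0, 0],
])

```text
t: 18.77
eef_pos: [618.4, -225.0, 251.5]
tcp_rot: [-2.863, -0.002, -0.06]
ft_force: [-14.3, -1.2, 35.9]
opening: 0.127
```

```bash
python3 lid.py
```

```text
lid [ 621.6 -178.1   54.8] [-0.06 -0.12 -3.46] [-14.3  -1.2  35.9] [1.11 2.62 0.7 ] 12.096647841608087
```

Hard stop at 36 N, 11 mm below first contact, which matches a fully seated lid. I'll relax the press, open, and withdraw.

Call:
arm_command([
  [0, -0.11, -0.4, 0, 0, 0],
  [0, -0.13, -0.5, 0, 0, 0],
  [0, -0.13, -0.5, 0, 0, 0],
])

```text
t: 19.02
eef_pos: [618.7, -224.8, 252.5]
tcp_rot: [-2.864, -0.0, -0.061]
ft_force: [-0.8, -2.5, -4.3]
opening: 0.123
```

Call:
arm_command([
  [0, 0, 0, 0, 0, 0],
  [0, 0, 0, 0, 0, 0],
  [0, 0, 0, 0, 0, 0],
  [0, 0, 0, 0, 0, 0],
  [0, 0, 0, 0, 0, 0],
], jaw=5)

```text
t: 19.43
eef_pos: [618.8, -224.8, 252.8]
tcp_rot: [-2.864, -0.001, -0.061]
ft_force: [0.9, 0.5, 0.6]
opening: 0.419
```

Call:
arm_command([
  [0, 0, -2, 0, 0, 0],
  [0, 0, -5, 0, 0, 0],
  [0, 0, -8, 0, 0, 0],
  [0, 0, -12, 0, 0, 0],
  [0, 0, -16, 0, 0, 0],
  [0, 0, -20, -5, 0, 0],
  [0, 0, -20, -11, 0, 0],
  [0, 0, -20, -16, 0, 0],
  [0, 0, -20, -16, 0, 0],
  [0, 0, -20, -16, 0, 0],
])

```text
t: 20.27
eef_pos: [615.2, -279.2, 445.0]
tcp_rot: [-3.14, -0.0, -0.061]
ft_force: [0.7, 0.5, -0.2]
opening: 0.526
```

```bash
python3 - <<'E'
from plan import *
c=cam("wrist");iw=read_camera("wrist")[:,:,::-1].copy();i_s=read_camera("scene")[:,:,::-1].copy();i_t=read_camera("top")[:,:,::-1].copy()
np.savez("w8.npz",K=c[0],p=c[1],M=c[2])
for n,i in(("w",iw),("s",i_s),("t",i_t)):cv2.imwrite(f"pics/raw8{n}.png",i)
print(tool()[0],state()["tcp_rot"],state()["ft_force"],state()["t"])
# bright-lid outline in the wrist view against home/11 mm high predictions
Rt=e("z",-3.5,degrees=True);T=np.array([622,-178,0.])
L=np.array([[62.5,80,6],[62.5,-80,6],[-62.5,-80,6],[-62.5,80,6],[6,35,36],[-6,35,36]])
for z in(60,71):print(z,proj(c,Rt.apply(L)+T+[0,0,z]).round(1).tolist(), proj(cam("scene"),Rt.apply(L)+T+[0,0,z]).round(1).tolist())
g=cv2.cvtColor(iw,cv2.COLOR_BGR2GRAY)
for u in(270,300,350):print(u,g[90:190:3,u])
E
```

```text
[ 615.37600211 -279.6171588   444.5469803 ] [-3.14018689e+00  1.20410770e-04 -6.11454252e-02] [ 0.2434825  -0.67379707 -0.22340154] 20.4167
60 [[377.4, 12.1], [370.6, 164.6], [264.6, 164.6], [257.8, 12.1], [323.7, 52.9], [311.5, 52.9]] [[362.7, 176.8], [420.0, 194.6], [404.6, 224.3], [343.2, 203.0], [371.4, 184.1], [369.6, 186.7]]
71 [[379.5, 8.4], [372.2, 166.0], [263.0, 166.0], [255.8, 8.4], [323.9, 50.4], [311.3, 50.4]] [[363.1, 173.5], [420.8, 191.3], [405.4, 220.9], [343.4, 199.7], [371.8, 180.7], [370.0, 183.2]]
270 [231 231 231 231 231 232 231 231 232 232 231 231 232 232 232 232 232 232
 232 232 232 232 232 229 182  89  90  94 144 157 155 152 156 151]
300 [228 229 230 229 229 229 229 229 230 229 230 230 231 232 232 232 232 232
 232 232 232 232 232 232 211 130 118 102  86  88  88 122 138 133]
350 [232 232 232 232 232 232 232 233 233 232 232 232 233 233 232 232 232 232
 232 232 232 232 232 232 213  79  73  80 116 118 123 128 130 132]
```

My picture allowance is used up, so I'll check numerically: lid edges in two cameras, then a fingertip press on the bar top, where z = 96 means home.

```bash
python3 - <<'E'
from plan import *
w=np.load("w8.npz");c=(w["K"],w["p"],w["M"])
g=cv2.cvtColor(cv2.imread("pics/raw8w.png"),cv2.COLOR_BGR2GRAY).astype(int)
Rt=e("z",-3.5,degrees=True);T=np.array([622,-178,0.])
for v in(40,100,130):
    d=np.diff(g[v]);print(v,"edges",[(i,int(d[i])) for i in np.where(abs(d)>25)[0] if 240<i<400])
E_=np.array([[-62.5,80,6],[-62.5,-80,6],[62.5,80,6],[62.5,-80,6]])
for z in(60,71):
    a=proj(c,Rt.apply(E_)+T+[0,0,z]);print(z,[(np.interp(v,a[:2,1],a[:2,0]).round(1),np.interp(v,a[2:,1],a[2:,0]).round(1)) for v in(40,100,130)])
s=cv2.cvtColor(cv2.imread("pics/raw8s.png"),cv2.COLOR_BGR2GRAY).astype(int)
for u in(355,370,385):print("scene",u,list(enumerate(s[198:228,u],198)))
# clamp/tape unchanged?
d=cv2.absdiff(cv2.imread("pics/raw8t.png"),cv2.imread("pics/top0.png")).max(2)
print("tape diff",d[222:275,182:236].mean(),"clamp diff",d[205:262,412:475].mean())
print(goal(np.array([622,-178,180]),e("z",-.061)*e("x",np.pi)))
E
```

```text
40 edges [(np.int64(258), 33), (np.int64(259), 37), (np.int64(377), -51), (np.int64(378), -44)]
100 edges [(np.int64(260), 28), (np.int64(261), 53), (np.int64(262), 52), (np.int64(306), -44), (np.int64(307), -30), (np.int64(312), 39), (np.int64(313), 27), (np.int64(374), -46), (np.int64(375), -39), (np.int64(381), -28)]
130 edges [(np.int64(262), 53), (np.int64(263), 52), (np.int64(306), -34), (np.int64(307), -26), (np.int64(317), 27), (np.int64(372), -27), (np.int64(373), -41), (np.int64(374), -30)]
60 [(np.float64(259.1), np.float64(376.2)), (np.float64(261.7), np.float64(373.5)), (np.float64(263.0), np.float64(372.2))]
71 [(np.float64(257.2), np.float64(378.0)), (np.float64(260.0), np.float64(375.3)), (np.float64(261.3), np.float64(373.9))]
scene 355 [(198, np.int64(255)), (199, np.int64(255)), (200, np.int64(255)), (201, np.int64(255)), (202, np.int64(255)), (203, np.int64(255)), (204, np.int64(255)), (205, np.int64(255)), (206, np.int64(255)), (207, np.int64(251)), (208, np.int64(228)), (209, np.int64(222)), (210, np.int64(187)), (211, np.int64(149)), (212, np.int64(141)), (213,
[... 1092 characters left out ...]
), (202, np.int64(218)), (203, np.int64(250)), (204, np.int64(255)), (205, np.int64(255)), (206, np.int64(255)), (207, np.int64(255)), (208, np.int64(255)), (209, np.int64(255)), (210, np.int64(255)), (211, np.int64(255)), (212, np.int64(255)), (213, np.int64(255)), (214, np.int64(255)), (215, np.int64(255)), (216, np.int64(255)), (217, np.int64(255)), (218, np.int64(229)), (219, np.int64(208)), (220, np.int64(217)), (221, np.int64(171)), (222, np.int64(146)), (223, np.int64(147)), (224, np.int64(147)), (225, np.int64(147)), (226, np.int64(147)), (227, np.int64(148))]
tape diff 23.78127183787561 clamp diff 51.954887218045116
[ 4.000e-02 -1.017e+01  9.340e+00 -8.000e-02  1.000e-02 -1.000e-02]
```

The scene-camera lid edge (rows 207.5/212.5/217.5) matches "home" (207.1/212.3/217.5), not "high" (3.3 px up). Next the press check with closed fingers.

Call:
arm_command([
  [0, -3.5, 3, 0, 0, 0],
  [0, -7, 6, 0, 0, 0],
  [0, -10.2, 9.3, 0, 0, 0],
  [0, -10.2, 12.5, 0, 0, 0],
  [0, -10.2, 14.8, 0, 0, 0],
  [0, -10.2, 14.8, 0, 0, 0],
  [0, -10.2, 14.8, 0, 0, 0],
  [0, -10.2, 14.8, 0, 0, 0],
], jaw=0)

```text
t: 21.08
eef_pos: [622.1, -178.7, 298.5]
tcp_rot: [3.14, -0.002, -0.062]
ft_force: [0.7, -0.9, 0.2]
opening: 0.035
```

```bash
python3 -c "
from h import *
s=state();print(s['eef_pos'],s['eef_pos'][2]-190,s['opening'],s['ft_force'])"
```

```text
[ 622.06617044 -178.65922638  298.45400232] 108.4540023170344 0.035339825000957094 [ 0.71849972 -0.9441285   0.2122599 ]
```

Call:
arm_command([
  [0, 0, 0.5, 0, 0, 0],
  [0, 0, 0.9, 0, 0, 0],
  [0, 0, 1.15, 0, 0, 0],
  [0, 0, 1.35, 0, 0, 0],
  [0, 0, 1.5, 0, 0, 0],
  [0, 0, 1.5, 0, 0, 0],
])

```text
t: 21.58
eef_pos: [621.4, -178.2, 286.3]
tcp_rot: [3.139, -0.004, -0.061]
ft_force: [-12.2, 2.6, 33.7]
opening: 0.004
```

Call:
arm_command([
  [0, 0, 0.1, 0, 0, 0],
  [0, 0, 0.2, 0, 0, 0],
  [0, 0, 0.2, 0, 0, 0],
  [0, 0, 0.2, 0, 0, 0],
])

```text
t: 21.92
eef_pos: [621.2, -178.1, 286.2]
tcp_rot: [3.139, -0.005, -0.061]
ft_force: [-17.9, 5.2, 50.8]
opening: 0.004
```

The bar top stopped hard at 96.2 mm (96 expected): fully home. Retreating.

Call:
arm_command([
  [0, 0, -1, 0, 0, 0],
  [0, 0, -4, 0, 0, 0],
  [0, 0, -8, 0, 0, 0],
  [-3, 0, -12, 0, 0, 0],
  [-6, -3, -14, 0, 0, 0],
  [-10, -7, -16, 0, 0, 0],
  [-14, -11, -17, 0, 0, 0],
  [-16, -15, -17, 0, 0, 0],
  [-16, -19, -17, 0, 0, 0],
  [-16, -20, -17, 0, 0, 0],
  [-16, -20, -17, 0, 0, 0],
])

```text
t: 22.83
eef_pos: [472.0, 35.3, 450.8]
tcp_rot: [3.141, -0.002, -0.059]
ft_force: [0.8, -0.5, 0.1]
opening: 0.002
```

```bash
python3 - <<'E'
from plan import *
i_t=read_camera("top")[:,:,::-1].copy();i_s=read_camera("scene")[:,:,::-1].copy()
b=cv2.imread("pics/top0.png")
def cen(im,box,lo_,hi_):
    x,y,w,h=box;m=cv2.inRange(cv2.cvtColor(im[y:y+h,x:x+w],cv2.COLOR_BGR2HSV),lo_,hi_);M=cv2.moments(m,True);return M["m00"],M["m10"]/max(1,M["m00"])+x,M["m01"]/max(1,M["m00"])+y
for nm,box,l,h in(("tape",(182,222,54,53),(22,70,100),(35,255,255)),("clamp",(412,225,60,40),(0,150,80),(8,255,255))):
    print(nm,np.round(cen(b,box,l,h),1),np.round(cen(i_t,box,l,h),1))
# catches: top view, noses over the lid edge; grey pixels at each end
t=cam("top");Rt=e("z",-3.5,degrees=True);T=np.array([622,-178,0.])
for sy in(1,-1):
    P=[proj(t,Rt.apply([[0,sy*y,72]])+T)[0] for y in(70,74,77,78,79,81,83,86,90)]
    print(sy,[(int(i_t[int(round(v)),int(round(u))].mean()),int(b[int(round(v)),int(round(u))].mean())) for u,v in P])
print(state()["t"],state()["ft_force"])
E
```

```text
tape [669.  211.7 249.9] [ 50.  191.5 249.8]
clamp [469.  441.8 244.3] [472.  441.8 244.4]
1 [(246, 161), (247, 154), (237, 140), (202, 135), (202, 135), (168, 148), (168, 159), (183, 170), (165, 153)]
-1 [(246, 102), (243, 180), (229, 199), (184, 168), (184, 168), (167, 155), (160, 149), (144, 134), (134, 124)]
22.9333 [-0.23566222  0.40431659  0.48814996]
```

```bash
python3 - <<'E'
from h import *
i=read_camera("scene")[:,:,::-1];b=cv2.imread("pics/scene0.png")
print("tape scene diff",cv2.absdiff(i[198:240,165:216].copy(),b[198:240,165:216]).mean())
job_done()
E
```

```text
tape scene diff 8.379240585122938
the job is handed in; nothing more can be done
```

The job is handed in at about 23 s of the 64 s allowed. The larger wedge is in the tub, and the lid is pressed fully home under both catches. The gripper has let go and is clear of everything.

**How it went:**
- The arm could not reach the lid squarely because joint 4 hit its limit. I leaned the tool 16° about the jaw axis to grip the bar.
- I then lifted the lid square off the stand, set it on the tub and pressed it down.

**Last checks:**
- **Lid height:** it travelled 11 mm from first contact to a hard stop. A second press with closed fingertips stopped at 96.2 mm for the bar top, against 96 when fully home. The lid edges in the scene camera agree within about 0.5 px.
- **Catches:** pixel brightness in the top view suggests both noses lie over the lid's edge (from about 78 mm out). I did not confirm this in a viewed picture.
- **Clamp:** it has not moved in the top view (centre within 0.1 px).

**Doubtful points:**
- **Tape:** the colour check in the top view found too few tape pixels, probably because the arm was in the way. The scene view showed only a modest change there (mean 8 of 255). I never went near the tape, but I did not see it clearly at the end.
- **Press force:** the fingertip press reached about 51 N vertically. That is above the 40 N limit for the arm or gripper body, though only the fingertips touched. It is well under the 120 N wrist limit.

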